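Refit the washed odour-filter cassette in the hall bin

TASK

The bin's odour-filter cassette has been washed and stands in the white drying rack, orange end up. Draw it up out of the rack and lay it flat on the shelf, letting go so that you can take it by its long sides instead; then slide it, dark end first, into the slot at the front of the beige bin until it is fully home, with only its orange end sticking out. Leave the peg jar, the spray bottle and the scoop in its holder standing where they are.

Things in the scene. Friction and masses are not known exactly. Their poses are not given: they have to be found in the camera images.
- cassette: Loose flat slab 130 x 60 x 14 mm, about 100 g, dark grey with mesh faces; the last 36 mm at one end are orange. Origin: centre of the dark end face. z runs along the length from dark to orange end, y along the 60 mm width, x through the thickness. It starts upright in the rack, z up, the dark end 10 mm and the orange top 140 mm above the shelf.
- cassette_tab_end (a point): Centre of the cassette's orange end face, 130 mm from its origin along its z; axes as the cassette's.
- rack: White plastic drying rack, fixed to the shelf, base 100 x 110 mm and 10 mm thick with guides 60 mm high (above the shelf) round a slot 64 mm (along y) by 18 mm (along x), open above. Origin: centre of its underside at shelf height, under the slot centre; z up.
- bin: Closed beige pedal bin, fixed. Front: a low step 160 mm wide, 76 mm high, dark grille on top, reaching 95 mm back to the tall body (160 x 160 mm, 211 mm high). Origin: at shelf height under the middle of the slot's mouth, in the front face; x points level into the slot, y along the slot's width, z up. A grey pedal, 17 mm high, sticks out 20 mm below the slot.
- slot_mouth (a point): Centre of the mouth of the level slot in the bin's front face, 58.5 mm above the shelf; axes as the bin's. The channel is 63 mm wide and 17 mm high (floor 50 mm above the shelf) and 90 mm deep from the front face to its end stop; its first 10 mm flare outward by 5 mm at the sides and top, and a dark sloping sill leads up to its floor from 37 mm high, 8 mm before the front face.
- slot_end (a point): Centre of the slot's end stop, 90 mm in from the mouth; a fully home cassette has its foot here and its last 40 mm sticking out of the mouth. Axes as the bin's.
- peg_jar: Bystander: glass jar with clothes pegs and a steel lid, 86 mm across, 131 mm high; origin at the centre of its underside, z up.
- spray_bottle: Bystander: empty aluminium spray bottle, 60 mm across, 183 mm high, black head reaching 40 mm towards its -x; origin at the centre of its underside, z up.
- scoop_holder: Bystander: teal scoop standing in a grey holder 80 x 80 x 60 mm, 180 mm high in all; origin at the centre of its underside, z up.
Not all that is in view belongs to the job. There is more than one size of the cassette; the one meant has the size given above. What is shaped like the rack but red is not meant.

How it is judged:
On the way, in this order (a step that is already met when the one before it is completed fails the run):
1. the cassette has been drawn upward clear of the rack (z of cassette in the frame of rack above 0.064 m), for 0.1 s.
2. the cassette lies flat on the shelf, let go (angle between cassette's own z axis and vertical between 1.45 and 1.69 rad and angle between cassette's own y axis and vertical between 1.45 and 1.69 rad and height (world z) of each of cassette, cassette_tab_end below 0.02 m and contact force between the fingers and cassette below 0.1 N), for 0.1 s.
At the end, for the whole second after the job is handed in: The cassette is in the bin's slot, dark end inward, with its foot within 6 mm of the end stop, within 6 mm of the slot's centre line and between the slot's floor and roof, in line with the slot to 0.08 rad, and at rest (x of cassette in the frame of bin above 0.084 m and y of cassette in the frame of bin between -0.006 and 0.006 m and z of cassette in the frame of bin between 0.05 and 0.067 m and angle between the z axis of cassette and the x axis of bin, either way round below 0.08 rad and linear speed of cassette below 0.01 m/s); the robot touches nothing.
It fails at once if the peg jar is moved more than 30 mm or tipped (distance of peg_jar from where it was at the start of the episode above 0.03 m or angle between peg_jar's own z axis and vertical above 0.4 rad).
It fails at once if the spray bottle is moved more than 30 mm or tipped (distance of spray_bottle from where it was at the start of the episode above 0.03 m or angle between spray_bottle's own z axis and vertical above 0.4 rad).
It fails at once if the scoop holder is moved more than 30 mm or tipped (distance of scoop_holder from where it was at the start of the episode above 0.03 m or angle between scoop_holder's own z axis and vertical above 0.4 rad).
It also fails if it takes over 67 s, if anything falls off the work surface, if the arm or the gripper's body presses on something with over 40 N, if the wrist force passes 120 N, or if a joint passes its speed limit or range.

ROBOT

A 7-joint arm with a two-finger parallel gripper is mounted at the origin on the work surface. World frame = base frame: x ahead of the robot, y to its left, z up, the work surface at z = 0. Lengths are in m, angles in rad, forces in N, time in s.
With the tool pointing down it reaches from about 0.425 to 0.925 m from the base axis. Payload 6.8 kg.
Tool frame: the origin (TCP) lies between the finger pads; the fingertips stand 25 mm ahead of it and the grasp point (between the pads) lies 6 mm ahead of it; z points along the fingers, y is the line along which they close (so a half turn about z gives the same grasp; the last joint's range is limited). The gripper opens to 85 mm and grips with 20 to 120 N. Pads are 22 mm wide; open, the fingers measure 114 mm over their backs; the gripper's body (76 mm by 85 mm) begins 54 mm behind the grasp point. The pads swing forward as they close: fully open they stand 13 mm farther back than shut.
Start: joints at [-1.25, 0.477, 0.022, 1.555, -0.011, 1.109, -0.083], TCP at [0.281, 0.614, 0.256] pointing down, gripper open.
Joint ranges: [-2.96, 2.96], [-0.34, 2.1], [-1.41, 1.46], [0.24, 2.44], [-1.37, 4.51], [0.17, 1.92], [-2.96, 2.96]. Speed limits (rad/s): [2.39, 2.39, 3.14, 3.14, 3.14, 3.14, 3.14].

INTERFACE

Orientations are given as a unit quaternion [x, y, z, w].
In Python, from cell import ctrl gives the robot as it stands. The module is installed in compiled form; this text tells all that it offers.
- The arm moves only by the shell command python3 -m creep 'ROWS' [OPENING] [FORCE]. ROWS is JSON, a list of rows, each an object with "slide": the shift along the world's x, y, z in cm, a list of three; "angular": the turn, a rotation vector about the world's x, y, z in degrees, a list of three. In form: [{"slide": [dx, dy, dz], "angular": [rx, ry, rz]}, ...]. A call has 1 to 12 rows; each row is the pose to reach, as a shift and turn from the pose commanded when the call began; what a row does not reach only later rows make up. A row lasts 1/8 s, in which the tool goes at most 62.5 mm and 10.7 degrees, less where a joint would pass 70% of its speed; a pose out of reach is approached as far as the arm can. A call with a gripper value outside its range is refused whole. OPENING is the opening, from 0 (shut) to 1 (fully open), set as the call begins (- or left out, the last holds). The fingers move at their own pace and stop on an object; FORCE is the grip in N (left out, the last holds). Time passes only in rows, so rows that repeat a pose let the fingers close. It gives the time, the measured TCP pose, the force, the opening and the grip force at its end, in the units of the state.
- ctrl.get_state(): the state, without advancing time (a new reading comes with each control period).
- ctrl.grab_frame(name): name is "side" or "top" or "wrist"; returns a dict with "color" (420x560x3 uint8, blue, green, red), "depth" (420x560 float32, m along the optical axis (not along the pixel's ray), 0 where there is no reading), "mtx" (3x3 intrinsics, pixels), "camera_from_world" (4x4, takes a point from world to camera coordinates); the wrist camera has in their place "T_tool_cam" (4x4, takes a point from camera to tool coordinates, whose origin is the TCP and whose axes are the flange's). Camera axes: x right, y down, z forward; pixel columns grow to the right and rows downward; lengths in m; the calibration is good to about 2 mm. A picture is of the moment at which its call begins: read the wrist's pose just before it.
- ctrl.sign_off(): hands the job in; it is judged then, once.
The state is a dict: "time": time; "joints": joint angles; "qd": joint speeds; "effort": joint torques, N m; "ee_pos": TCP position; "orientation": TCP orientation; "force": force on the tool from outside, world axes, zero at the start; "ft_torque": the same for the moment, N m; "finger_gap": finger opening in m; "finger_force": force on a finger pad.
Only numpy, scipy, OpenCV 4.12 (cv2) and the standard library are available. Lean on these libraries where they do the work, as an engineer would, in place of code of your own. Each camera call takes 0.05 s, during which the arm holds its last target. There are 200 camera calls.

## Working session

There is one attempt and no reset: what is moved stays moved. The work goes in short steps, Python scripts to look and compute and a shell command to move; the robot and the scene stay as the last step left them, time stands still between calls to the robot, and variables do not carry over. Pictures are saved under pics/ and viewed, at most 10 in all, crops included, and the job is handed in when it is done.

```bash
mkdir -p pics; cat > h.py <<'E'
import numpy as np, cv2, pickle
from cell import ctrl
from scipy.spatial.transform import Rotation as R
def grab(n):
    s=ctrl.get_state(); f=ctrl.grab_frame(n)
    if n=="wrist":
        T=np.eye(4);T[:3,:3]=R.from_quat(s["orientation"]).as_matrix();T[:3,3]=s["ee_pos"]
        f["W"]=T@f["T_tool_cam"]
    else: f["W"]=np.linalg.inv(f["camera_from_world"])
    return f
def save(f,name): pickle.dump(f,open(name+".pkl","wb")); cv2.imwrite("pics/"+name+".png",f["color"])
def load(name): return pickle.load(open(name+".pkl","rb"))
def cloud(f):
    d=f["depth"];v,u=np.mgrid[:d.shape[0],:d.shape[1]];K=f["mtx"]
    P=np.stack([(u-K[0,2])/K[0,0]*d,(v-K[1,2])/K[1,1]*d,d],-1)
    W=P@f["W"][:3,:3].T+f["W"][:3,3]; W[d<=0]=np.nan; return W
E
python3 - <<'E'
from h import *
a=grab("side");b=grab("top");save(a,"side0");save(b,"top0")
print({k:np.round(v,3) for k,v in ctrl.get_state().items()})
for f in (a,b): print(np.round(f["W"],3),f["mtx"][0])
E
```

```text
{'time': np.float64(0.1), 'joints': array([-1.25 ,  0.478,  0.022,  1.556, -0.012,  1.109, -0.083]), 'qd': array([ 0.   , -0.002, -0.   , -0.006,  0.001, -0.002,  0.002]), 'effort': array([ 4.0000e-03, -5.9776e+01,  1.6140e+00, -2.8196e+01,  1.3000e-02,
        5.0000e-03,  0.0000e+00]), 'ee_pos': array([0.28 , 0.613, 0.255]), 'orientation': array([ 0.213,  0.977, -0.001, -0.   ]), 'force': array([0.174, 0.091, 0.196]), 'ft_torque': array([-0.063, -0.027,  0.067]), 'finger_force': np.float64(0.0), 'finger_gap': np.float64(0.086)}
[[ 0.995 -0.076  0.07   0.409]
 [-0.103 -0.66   0.744 -1.069]
 [-0.011 -0.747 -0.665  1.086]
 [ 0.     0.     0.     1.   ]] [486.21011611   0.         283.95642208]
[[ 0.061 -0.976  0.211  0.247]
 [-0.998 -0.061  0.009 -0.013]
 [ 0.004 -0.211 -0.977  1.441]
 [ 0.     0.     0.     1.   ]] [426.94635355   0.         284.35131507]
```

View pics/side0.png

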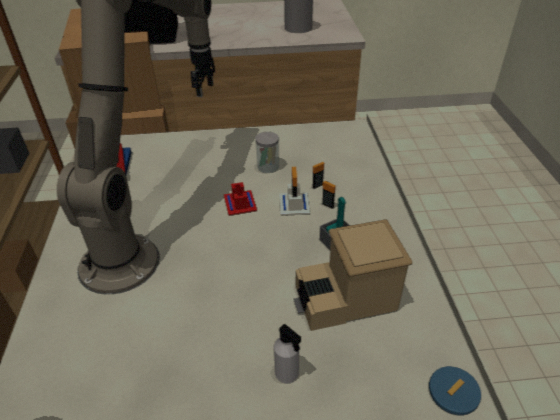

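View pics/top0.png

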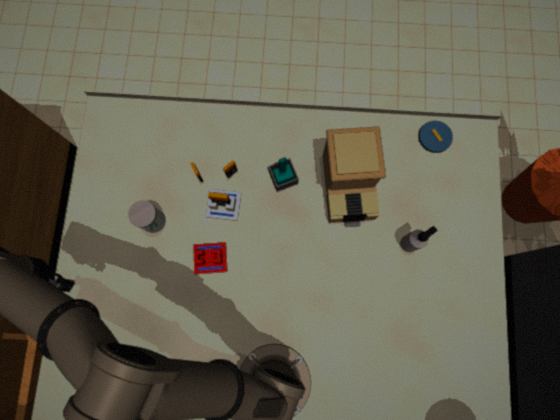

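The side view shows the white rack with an orange-topped cassette at (295,190). Two other cassettes stand at (318,175) and (328,193), the scoop at (340,225), the bin step at (318,290), the spray bottle at (287,355) and the jar at (267,150). In the top view the rack is at (222,205), the bin step at (353,205), the scoop at (283,173) and the jar at (143,215). Next I measure these from the depth.

```bash
python3 - <<'E'
from h import *
a=load("side0");b=load("top0")
A=cloud(a);B=cloud(b)
def rect(n,P):
    if len(P)<5: print(n,len(P));return
    r=cv2.minAreaRect(P[:,:2].astype(np.float32)*1000); print(n,len(P),np.round(r[0],1),np.round(r[1],1),round(r[2],1),"z med",np.round(np.median(P[:,2]),4))
for nm,f,W in (("side",a,A),("top",b,B)):
    h=cv2.cvtColor(f["color"],cv2.COLOR_BGR2HSV).astype(int)
    z=W[...,2]
    orange=(h[...,0]>8)&(h[...,0]<22)&(h[...,1]>190)&(h[...,2]>70)&(z>0.02)&(z<0.25)&(W[...,0]>.3)&(W[...,0]<.95)
    n,l,s,c=cv2.connectedComponentsWithStats(orange.astype(np.uint8))
    for i in range(1,n):
        if s[i,4]>12:
            P=W[l==i]; print(nm,"orange",s[i],"z",np.round(np.nanpercentile(P[:,2],[2,98]),3)); rect("  top",P[P[:,2]>np.nanmax(P[:,2])-.008])
# plane-height clusters from top
def box(n,W,x0,x1,y0,y1,z0,z1):
    m=(W[...,0]>x0)&(W[...,0]<x1)&(W[...,1]>y0)&(W[...,1]<y1)&(W[...,2]>z0)&(W[...,2]<z1); rect(n,W[m])
for (n,u,v) in (("rack",222,205),("bin step",353,205),("bintop",355,155),("scoop",283,173),("jar",143,215),("spray",415,240),("c1",197,172),("c2",230,169),("red",210,258)):
    print(n,np.round(B[v,u],3))
for v in (130,215,240): print("shelf",np.round(B[v,300],4))
cs=cv2.resize(a["color"][135:345,230:430],(800,840)[:2],interpolation=cv2.INTER_CUBIC)
c1=cv2.resize(a["color"][150:220,250:350],None,fx=5,fy=5,interpolation=cv2.INTER_CUBIC)
c2=cv2.resize(b["color"][155:230,180:280],None,fx=3,fy=3,interpolation=cv2.INTER_CUBIC)
c3=cv2.resize(b["color"][120:230,310:400],None,fx=2,fy=2,interpolation=cv2.INTER_CUBIC)
o=np.zeros((600,800,3),np.uint8);o[:350,:500]=c1;o[:225,500:800]=c2;o[360:580,0:180]=c3
c4=cv2.resize(a["color"][215:330,285:415],None,fx=2,fy=2);o[355:585,250:510]=c4
cv2.imwrite("pics/crop0.png",o)
E
```

```text
side orange [314 163   9  10  59] z [0.072 0.1  ]
  top 18 [656.3 296.4] [41.4 11.8] 31.0 z med 0.0964
side orange [293 168   3  18  47] z [0.105 0.143]
  top 23 [563.  206.2] [55.1  6.5] 83.3 z med 0.1395
side orange [323 182  12  11  79] z [0.071 0.098]
  top 25 [675.5 187.2] [12.7 39.8] 34.6 z med 0.0957
top orange [433 130   8  11  21] z [0.022 0.031]
  top 16 [ 859.6 -518.8] [37.9  7.7] 28.6 z med 0.027
top orange [224 161  11  10  45] z [0.087 0.102]
  top 33 [677.2 191.4] [11.1 39.8] 44.5 z med 0.097
top orange [191 163   8  13  36] z [0.084 0.099]
  top 30 [659.4 303.2] [42.2  7.4] 31.1 z med 0.0956
top orange [209 193  19   7  91] z [0.126 0.146]
  top 26 [563.1 211.2] [52.4 13. ] 85.4 z med 0.142
rack [0.558 0.213 0.025]
bin step [ 0.572 -0.224  0.081]
bintop [ 0.698 -0.206  0.208]
scoop [0.674 0.012 0.056]
jar [0.488 0.441 0.127]
spray [ 0.461 -0.41   0.132]
c1 [0.649 0.294 0.093]
c2 [0.675 0.191 0.063]
red [0.377 0.239 0.008]
shelf [ 0.8579 -0.038  -0.0027]
shelf [ 0.5456 -0.0548 -0.0038]
shelf [ 0.4584 -0.0594 -0.0023]
```

View pics/crop0.png

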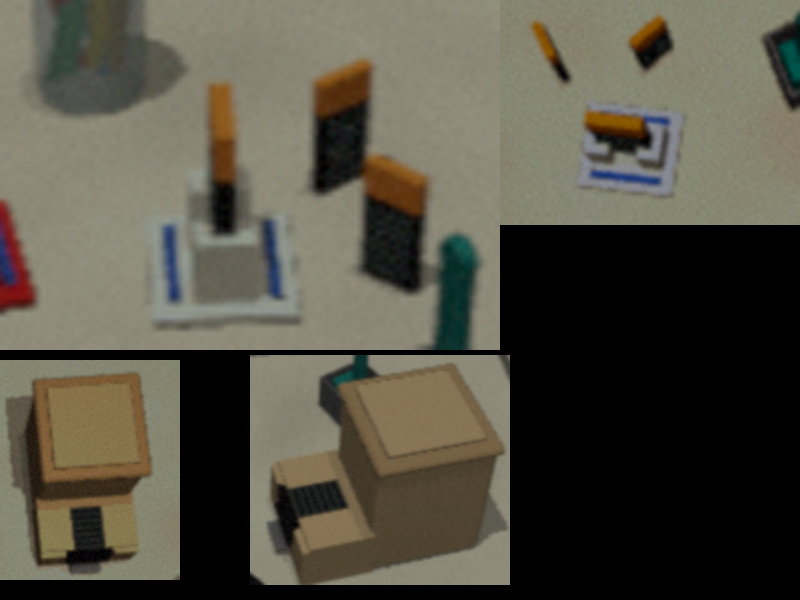

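```bash
python3 -m creep '[{"slide":[2.8,-4.0,1],"angular":[0,0,2]},{"slide":[5.6,-8.0,2],"angular":[0,0,4]},{"slide":[8.5,-12.1,3],"angular":[0,0,6]},{"slide":[11.3,-16.2,4],"angular":[0,0,8]},{"slide":[14.1,-20.2,5],"angular":[0,0,10]},{"slide":[16.9,-24.2,5],"angular":[0,0,12]},{"slide":[19.7,-28.3,5],"angular":[0,0,14]},{"slide":[22.6,-32.3,5],"angular":[0,0,16]},{"slide":[25.4,-36.4,5],"angular":[0,0,18]},{"slide":[28.2,-40.4,5],"angular":[0,0,20]},{"slide":[28.2,-40.4,5],"angular":[0,0,20]},{"slide":[28.2,-40.4,5],"angular":[0,0,20]}]' 1 60
python3 - <<'E'
from h import *
w=grab("wrist");save(w,"w1")
print(np.round(w["T_tool_cam"],3),w["mtx"][0]); print(np.round(ctrl.get_state()["joints"],3))
a=load("side0");b=load("top0")
for nm,f in (("side",a),("top",b)):
    W=cloud(f)
    for z0,z1 in ((.19,.23),(.06,.09)):
        m=(W[...,2]>z0)&(W[...,2]<z1)&(W[...,0]>.45)&(W[...,0]<.85)&(W[...,1]<-.08)&(W[...,1]>-.34)
        m=cv2.morphologyEx(m.astype(np.uint8),cv2.MORPH_OPEN,np.ones((3,3)))>0
        P=W[m]; r=cv2.minAreaRect(P[:,:2].astype(np.float32)*1000); print(nm,z0,m.sum(),np.round(r[0],1),np.round(r[1],1),round(r[2],2),np.round(np.median(P[:,2]),4)); print(np.round(cv2.boxPoints(r)).tolist())
E
```

```text
time: 1.6
ee_pos: [0.5622, 0.2103, 0.3059]
orientation: [0.04, 0.999, 0.0, -0.0]
force: [0.4, 0.6, -0.4]
finger_gap: 0.0855
finger_force: 0.0
[[-0.    -0.955 -0.297  0.076]
 [ 1.     0.    -0.001 -0.001]
 [ 0.001 -0.297  0.955 -0.118]
 [ 0.     0.     0.     1.   ]] [301.60147089   0.         280.02914418]
[-0.579  0.312  0.147  1.691 -0.05   1.143  1.075]
side 0.19 3146 [ 706.  -210.6] [170.5 172. ] 7.74 0.2093
[[610.0, -137.0], [633.0, -307.0], [802.0, -284.0], [779.0, -114.0]]
side 0.06 2224 [ 656.6 -216.9] [253.8 165.7] 7.21 0.076
[[520.0, -151.0], [541.0, -315.0], [793.0, -283.0], [772.0, -119.0]]
top 0.19 2829 [ 707.2 -208.9] [168.5 169.2] 7.98 0.2087
[[612.0, -137.0], [635.0, -304.0], [802.0, -281.0], [779.0, -113.0]]
top 0.06 1445 [ 583.1 -225.3] [100.5 161.5] 6.83 0.0757
[[524.0, -151.0], [543.0, -311.0], [643.0, -299.0], [623.0, -139.0]]
```

View pics/w1.png

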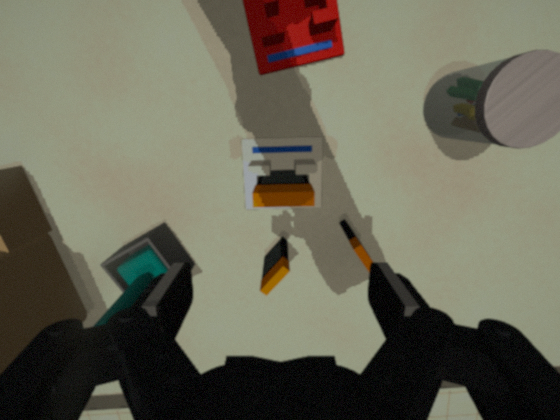

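The wrist view shows the cassette's orange end at (284,193) between the rack guides, almost parallel to the image rows and so to the closing line. The scoop is at (145,275) and the small cassettes at (275,265) and (357,245), all clear of the fingers.

```bash
python3 - <<'E'
from h import *
f=load("w1");W=cloud(f);h=cv2.cvtColor(f["color"],cv2.COLOR_BGR2HSV).astype(int)
m=(h[...,0]>8)&(h[...,0]<22)&(h[...,1]>170)&(W[...,2]>.09)&(abs(W[...,1]-.21)<.07)&(W[...,0]>.5)&(W[...,0]<.62)
P=W[m];print(m.sum(),np.round(np.percentile(P[:,2],[2,50,98]),4))
T=P[P[:,2]>np.percentile(P[:,2],90)-.005]; r=cv2.minAreaRect(T[:,:2].astype(np.float32)*1000);print(len(T),r,np.median(T[:,2]))
mm=m&(W[...,2]>np.percentile(P[:,2],90)-.005);v,u=np.nonzero(mm);print(cv2.minAreaRect(np.stack([u,v],1).astype(np.float32)))
# rack base outline
R2=(W[...,2]>.003)&(W[...,2]<.017)&(h[...,1]<60)&(h[...,2]>110)&(abs(W[...,1]-.21)<.08)&(abs(W[...,0]-.56)<.08)
q=W[R2];r=cv2.minAreaRect(q[:,:2].astype(np.float32)*1000);print("rack",r)
s=W[(abs(W[...,1]-.1)<.02)&(abs(W[...,0]-.5)<.03)];print("shelf",np.nanmedian(s[:,2]))
E
```

```text
1923 [0.1058 0.1405 0.3757]
303 ((551.2340698242188, 209.24075317382812), (138.42015075683594, 20.321706771850586), 84.43668365478516) 0.36908077274079565
((279.5, 388.0), (559.0, 62.0), -0.0)
rack ((573.520263671875, 211.49940490722656), (111.85174560546875, 115.7194595336914), 85.16346740722656)
shelf 7.977125250407946e-05
```

```bash
python3 - <<'E'
from h import *
f=load("w1");W=cloud(f);h=cv2.cvtColor(f["color"],cv2.COLOR_BGR2HSV).astype(int)
m=(h[...,0]>8)&(h[...,0]<22)&(h[...,1]>170)&(W[...,2]>.09)&(W[...,2]<.16)&(abs(W[...,1]-.21)<.05)&(W[...,0]>.5)&(W[...,0]<.62)
P=W[m];print(m.sum(),np.round(np.percentile(P[:,2],[2,50,98]),4))
T=P[P[:,2]>np.percentile(P[:,2],95)-.004]; r=cv2.minAreaRect(T[:,:2].astype(np.float32)*1000);print(len(T),r,np.median(T[:,2]))
E
```

```text
1308 [0.1034 0.1399 0.1416]
874 ((563.6868286132812, 212.378173828125), (58.4717903137207, 14.810946464538574), 85.74484252929688) 0.14027122256007143
```

```bash
python3 -m creep '[{"slide":[0.15,0.1,-3],"angular":[0,0,1]},{"slide":[0.15,0.1,-6],"angular":[0,0,1]},{"slide":[0.15,0.1,-9],"angular":[0,0,1]},{"slide":[0.15,0.1,-12],"angular":[0,0,1]},{"slide":[0.15,0.1,-15],"angular":[0,0,1]},{"slide":[0.15,0.1,-17],"angular":[0,0,1]},{"slide":[0.15,0.1,-18],"angular":[0,0,1]},{"slide":[0.15,0.1,-18],"angular":[0,0,1]}]' && python3 -m creep '[{"slide":[0,0,0],"angular":[0,0,0]},{"slide":[0,0,0],"angular":[0,0,0]},{"slide":[0,0,0],"angular":[0,0,0]},{"slide":[0,0,0],"angular":[0,0,0]},{"slide":[0,0,0],"angular":[0,0,0]},{"slide":[0,0,0],"angular":[0,0,0]}]' 0 60
```

```text
time: 2.65
ee_pos: [0.5635, 0.2117, 0.126]
orientation: [0.03, 1.0, -0.0, -0.001]
force: [-0.5, -1.0, 0.2]
finger_gap: 0.0855
finger_force: 0.0
time: 3.4
ee_pos: [0.565, 0.2116, 0.1276]
orientation: [0.031, 1.0, 0.001, 0.001]
force: [-0.1, 0.4, 7.2]
finger_gap: 0.0591
finger_force: 64.7
```

```bash
python3 -m creep '[{"slide":[0,0,1],"angular":[0,0,0]},{"slide":[0,0,2],"angular":[0,0,0]},{"slide":[0,0,3],"angular":[0,0,0]},{"slide":[0,0,4.5],"angular":[0,0,0]},{"slide":[0,0,6],"angular":[0,0,0]},{"slide":[0,0,8],"angular":[0,0,0]},{"slide":[0,0,10],"angular":[0,0,0]},{"slide":[0,0,12],"angular":[0,0,0]},{"slide":[0,0,14],"angular":[0,0,0]},{"slide":[0,0,15],"angular":[0,0,0]},{"slide":[0,0,15],"angular":[0,0,0]}]'
```

```text
time: 4.78
ee_pos: [0.5644, 0.211, 0.2772]
orientation: [0.031, 1.0, 0.0, 0.001]
force: [-0.0, -0.2, -1.1]
finger_gap: 0.059
finger_force: 64.4
```

```bash
python3 - <<'E'
from h import *
yaw=7.5; ax=np.array([-np.sin(np.radians(yaw)),np.cos(np.radians(yaw)),0])
R0=R.from_quat(ctrl.get_state()["orientation"]);print(R0.as_matrix().round(3))
for t in (7.5,15,22.5,30,37.5,45,52.5,60):
    print(t,np.degrees((R.from_rotvec(-np.radians(t)*ax)*R.from_rotvec([0,0,np.radians(11*t/60)])).as_rotvec()).round(1))
E
```

```text
[[-0.998  0.062  0.001]
 [ 0.062  0.998  0.001]
 [-0.001  0.001 -1.   ]]
7.5 [ 0.9 -7.4  1.4]
15 [  1.6 -14.9   2.7]
22.5 [  2.1 -22.4   4.1]
30 [  2.5 -29.9   5.4]
37.5 [  2.7 -37.4   6.6]
45 [  2.7 -45.    7.8]
52.5 [  2.5 -52.5   8.9]
60 [  2.1 -60.   10. ]
```

```bash
python3 -m creep '[{"slide":[-1,-2.6,0],"angular":[0.9,-7.4,1.4]},{"slide":[-2,-5.2,0],"angular":[1.6,-14.9,2.7]},{"slide":[-3,-8,0],"angular":[2.1,-22.4,4.1]},{"slide":[-4,-10.6,0],"angular":[2.5,-29.9,5.4]},{"slide":[-5,-13.2,-1],"angular":[2.7,-37.4,6.6]},{"slide":[-6,-16,-2],"angular":[2.7,-45,7.8]},{"slide":[-7,-18.5,-4],"angular":[2.5,-52.5,8.9]},{"slide":[-7.4,-21.1,-6],"angular":[2.1,-60,10]},{"slide":[-7.4,-21.1,-8],"angular":[2.1,-60,10]},{"slide":[-7.4,-21.1,-10],"angular":[2.1,-60,10]},{"slide":[-7.4,-21.1,-10],"angular":[2.1,-60,10]}]'
python3 -c "
from h import *
s=ctrl.get_state();print(np.round(s['joints'],2),R.from_quat(s['orientation']).as_matrix().round(3))"
```

```text
time: 6.15
ee_pos: [0.4948, -0.0008, 0.1539]
orientation: [-0.07, 0.953, -0.066, 0.286]
force: [-1.3, 0.4, -2.7]
finger_gap: 0.0594
finger_force: 64.6
[ 0.66  0.33 -1.02  2.41  1.67  0.5  -0.06] [[-0.826 -0.096  0.555]
 [-0.171  0.982 -0.085]
 [-0.537 -0.165 -0.827]]
```

```bash
cat >> h.py <<'E'
def want(yaw,t):
    "tool: y along bin y at yaw, tilted t deg from straight down towards yaw direction"
    y=np.radians(yaw); ax=np.array([-np.sin(y),np.cos(y),0])
    M=np.array([[-np.cos(y),-np.sin(y),0],[-np.sin(y),np.cos(y),0],[0,0,-1.]])
    return R.from_rotvec(-np.radians(t)*ax)*R.from_matrix(M)
def plan(p,yaw,t):
    s=ctrl.get_state(); d=want(yaw,t)*R.from_quat(s["orientation"]).inv()
    print("slide",((np.array(p)-s["ee_pos"])*100).round(2),"ang",np.degrees(d.as_rotvec()).round(1))
E
python3 -c "
from h import *
plan([.53,-.05,.17],7.5,42)"
```

```text
slide [ 3.52 -4.92  1.61] ang [10.5 -7.9  2.7]
```

```bash
python3 -m creep '[{"slide":[1.5,-2,0.8],"angular":[4,-3,1]},{"slide":[3.5,-4.9,1.6],"angular":[8,-6,2]},{"slide":[3.5,-4.9,1.6],"angular":[10.5,-7.9,2.7]},{"slide":[3.5,-4.9,1.6],"angular":[10.5,-7.9,2.7]}]'
python3 -c "
from h import *
plan([.53,-.05,.17],7.5,42)
s=ctrl.get_state();print(np.round(s['joints'],2),R.from_quat(s['orientation']).as_matrix().round(3))"
```

```text
time: 6.65
ee_pos: [0.5297, -0.0511, 0.1698]
orientation: [-0.059, 0.932, 0.024, 0.357]
force: [-0.6, 0.7, -1.6]
finger_gap: 0.0592
finger_force: 64.7
slide [0.03 0.11 0.02] ang [-0.1 -0.1  0.2]
[ 1.07  0.45 -1.16  2.39  2.24  0.32 -0.36] [[-0.738 -0.127  0.663]
 [-0.093  0.992  0.086]
 [-0.669  0.002 -0.744]]
```

```bash
python3 -m creep '[{"slide":[0,0,-2],"angular":[0.3,-2,0]},{"slide":[0,0,-4],"angular":[0.6,-4,0]},{"slide":[0,0,-6],"angular":[0.9,-6,0]},{"slide":[0,0,-7],"angular":[1,-8,0]},{"slide":[0,0,-7],"angular":[1,-8,0]}]'
python3 -c "
from h import *
plan([.53,-.05,.081],7.5,50)
s=ctrl.get_state();print(np.round(s['joints'],2),R.from_quat(s['orientation']).as_matrix().round(3))"
```

```text
time: 7.28
ee_pos: [0.5486, -0.0528, 0.099]
orientation: [-0.061, 0.907, 0.032, 0.415]
force: [0.3, -0.2, -1.2]
finger_gap: 0.0589
finger_force: 64.8
slide [-1.86  0.28 -1.8 ] ang [-0.4 -0.8 -0.4]
[ 1.19  1.11 -1.41  2.44  2.37  0.87 -0.04] [[-0.647 -0.137  0.75 ]
 [-0.083  0.991  0.109]
 [-0.758  0.008 -0.653]]
```

```bash
python3 -c "
from h import *
plan([.53,-.06,.098],7.5,42)"
python3 -m creep '[{"slide":[-1,-0.3,0],"angular":[-0.4,3,0]},{"slide":[-1.9,-0.7,0],"angular":[-0.9,6.5,-0.2]},{"slide":[-1.9,-0.7,0],"angular":[-0.9,6.5,-0.2]}]'
python3 -c "
from h import *
plan([.53,-.06,.092],7.5,42)
s=ctrl.get_state();print(np.round(s['joints'],2))
save(grab('side'),'side1')
f=load('side1');cv2.imwrite('pics/s1.png',cv2.resize(f['color'][100:360,180:440],(800,600)[1:]*2,interpolation=cv2.INTER_CUBIC))"
```

```text
slide [-1.86 -0.72 -0.1 ] ang [-1.4  7.1 -0.3]
time: 7.65
ee_pos: [0.5315, -0.0617, 0.1038]
orientation: [-0.063, 0.928, 0.023, 0.366]
force: [0.4, -0.4, 0.4]
finger_gap: 0.0594
finger_force: 64.8
slide [-0.15  0.17 -1.18] ang [ 0.1  1.1 -0.1]
[ 1.2   0.97 -1.4   2.42  2.17  0.77  0.02]
```

View pics/s1.png

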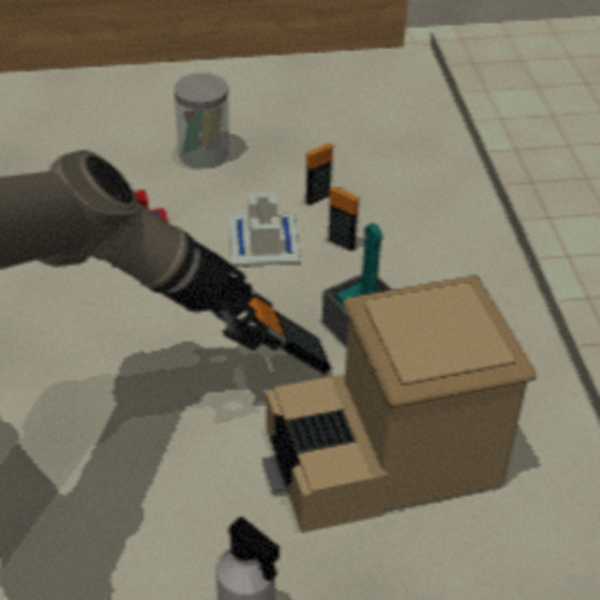

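The cassette hangs tilted at (285,335) in the crop, between the scoop at (360,300) and the bin step, and it touches nothing. Next I lower it until the dark edge meets the shelf, then open.

```bash
python3 -m creep '[{"slide":[0,0.1,-0.6],"angular":[0,0,0]},{"slide":[0,0.1,-1.0],"angular":[0,0,0]},{"slide":[0,0.1,-1.2],"angular":[0,0,0]},{"slide":[0,0.1,-1.4],"angular":[0,0,0]},{"slide":[0,0.1,-1.4],"angular":[0,0,0]}]'
```

```text
time: 8.32
ee_pos: [0.531, -0.0599, 0.0895]
orientation: [-0.062, 0.928, 0.025, 0.368]
force: [-13.2, -4.5, 21.1]
finger_gap: 0.059
finger_force: 67.5
```

```bash
python3 -m creep '[{"slide":[0,0,0.3],"angular":[0,0,0]},{"slide":[0,0,0.3],"angular":[0,0,0]}]' && python3 -m creep '[{"slide":[0,0,0],"angular":[0,0,0]},{"slide":[0,0,0],"angular":[0,0,0]},{"slide":[0,0,0],"angular":[0,0,0]},{"slide":[0,0,0],"angular":[0,0,0]},{"slide":[0,0,0],"angular":[0,0,0]},{"slide":[0,0,0],"angular":[0,0,0]},{"slide":[0,0,0],"angular":[0,0,0]},{"slide":[0,0,0],"angular":[0,0,0]}]' 1
python3 -m creep '[{"slide":[-1.5,-0.2,1.8],"angular":[0,0,0]},{"slide":[-3,-0.4,4],"angular":[0,0,0]},{"slide":[-4,-0.5,7],"angular":[0,5,0]},{"slide":[-4,-0.5,10],"angular":[0,12,0]},{"slide":[-4,-0.5,13],"angular":[-2,20,0]},{"slide":[-4,-0.5,16],"angular":[-4,30,0]},{"slide":[-4,-0.5,16],"angular":[-4,36,0]},{"slide":[-4,-0.5,16],"angular":[-5,43,0]},{"slide":[-4,-0.5,16],"angular":[-5,43,0]}]'
python3 - <<'E'
from h import *
save(grab('wrist'),'w2');save(grab('side'),'side2');save(grab('top'),'top2');s=ctrl.get_state();print(np.round(s['joints'],2));print(R.from_quat(s["orientation"]).as_matrix().round(3))
f=load('side2');g=load('top2');w=load('w2')
o=np.zeros((600,800,3),np.uint8);o[:315,:420]=cv2.resize(w["color"],(420,315));o[:300,430:790]=cv2.resize(f['color'][180:330,230:410],(360,300));o[320:600,:400]=cv2.resize(g["color"][130:270,230:430],(400,280))
cv2.imwrite("pics/o2.png",o)
E
```

```text
time: 8.57
ee_pos: [0.5308, -0.0606, 0.0907]
orientation: [-0.061, 0.928, 0.025, 0.366]
force: [-0.2, -0.5, 0.6]
finger_gap: 0.059
finger_force: 64.9
time: 9.57
ee_pos: [0.5308, -0.0608, 0.0909]
orientation: [-0.061, 0.928, 0.025, 0.366]
force: [0.6, 0.2, 1.1]
finger_gap: 0.0854
finger_force: 0.0
time: 10.7
ee_pos: [0.4917, -0.0635, 0.2553]
orientation: [-0.062, 0.998, 0.001, 0.017]
force: [0.0, -1.0, 0.6]
finger_gap: 0.0852
finger_force: 0.0
[ 1.04  0.45 -1.28  1.94  0.49  1.07  1.25]
[[-0.992 -0.122  0.037]
 [-0.122  0.992  0.008]
 [-0.038  0.003 -0.999]]
```

View pics/o2.png

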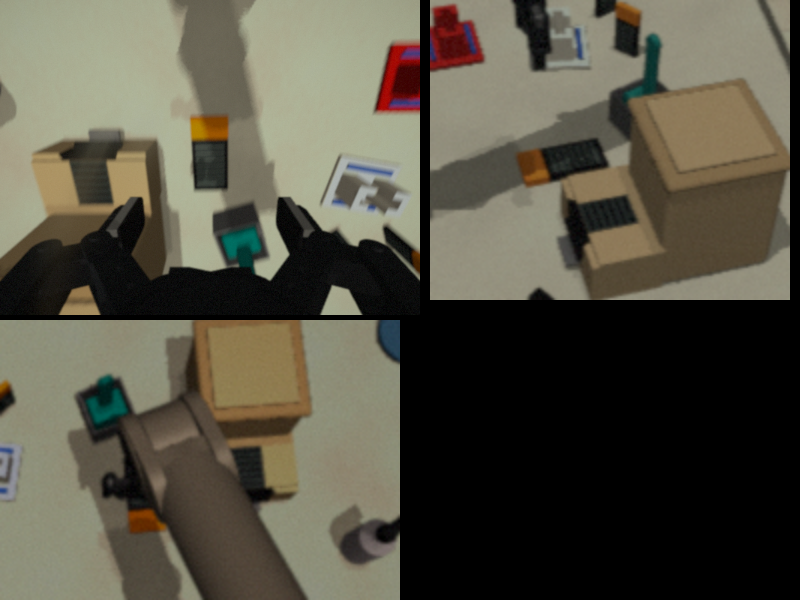

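The cassette lies flat with its orange end at (210,127) and its dark end at (210,185), facing the same way as the bin slot. The scoop, at (238,232), and the bin are untouched. Next I measure the cassette and the bin.

```bash
python3 - <<'E'
from h import *
for nm in ("w2","side2"):
    f=load(nm);W=cloud(f);h=cv2.cvtColor(f["color"],cv2.COLOR_BGR2HSV).astype(int)
    roi=(W[...,0]>.4)&(W[...,0]<.68)&(W[...,1]>-.125)&(W[...,1]<.02)
    m=roi&(W[...,2]>.007)&(W[...,2]<.022)&(((h[...,2]<95))|((h[...,0]>6)&(h[...,0]<22)&(h[...,1]>170)))
    m=cv2.morphologyEx(m.astype(np.uint8),cv2.MORPH_OPEN,np.ones((3,3)))
    n,l,st,c=cv2.connectedComponentsWithStats(m);i=1+np.argmax(st[1:,4]);P=W[l==i]
    r=cv2.minAreaRect(P[:,:2].astype(np.float32)*1000);print(nm,st[i],r,np.median(P[:,2]),np.round(cv2.boxPoints(r)).tolist())
    O=W[(l==i)&(h[...,1]>170)&(h[...,0]>6)&(h[...,0]<22)];print(" orange",np.round(np.nanmedian(O,0),4))
    m=(W[...,2]>.068)&(W[...,2]<.086)&(W[...,0]>.48)&(W[...,0]<.66)&(W[...,1]<-.1)&(W[...,1]>-.36)
    m=cv2.morphologyEx(m.astype(np.uint8),cv2.MORPH_OPEN,np.ones((3,3)))
    n,l,st,c=cv2.connectedComponentsWithStats(m);i=1+np.argmax(st[1:,4]);P=W[l==i]
    r=cv2.minAreaRect(P[:,:2].astype(np.float32)*1000);print(" step",st[i],r,np.median(P[:,2]),np.round(cv2.boxPoints(r)).tolist())
E
```

```text
w2 [ 254  157   50   97 4207] ((535.6369018554688, -59.8566780090332), (126.71414184570312, 59.19697189331055), 8.553915023803711) 0.014374742358291615 [[469.0, -40.0], [477.0, -99.0], [603.0, -80.0], [594.0, -21.0]]
 orange [ 0.4875 -0.0608  0.0143]
 step [   41   205   165   108 11923] ((600.3924560546875, -222.78231811523438), (135.9273223876953, 162.43801879882812), 7.285489559173584) 0.0764363456483888 [[523.0, -151.0], [543.0, -312.0], [678.0, -295.0], [658.0, -134.0]]
side2 [273 249  46  23 653] ((535.4564819335938, -62.34977722167969), (130.16197204589844, 67.34530639648438), 8.005461692810059) 0.01403855053309977 [[466.0, -38.0], [476.0, -105.0], [605.0, -87.0], [595.0, -20.0]]
 orange [ 0.4925 -0.0726  0.0138]
 step [ 296  263   58   52 1761] ((587.2235717773438, -226.25865173339844), (115.29531860351562, 165.61322021484375), 10.040374755859375) 0.07618671703097712 [[516.0, -155.0], [545.0, -318.0], [658.0, -298.0], [630.0, -135.0]]
```

```bash
python3 - <<'E'
from h import *
f=load("w2");f["W"]=f["T_tool_cam"];W=cloud(f)
m=(W[...,2]<.06)&(W[...,2]>-.05)&(abs(W[...,1])<.07)
P=W[m];print(np.round(np.percentile(P[:,2],[50,90,98,99.9]),4))
Q=P[P[:,2]>np.percentile(P[:,2],90)];print(Q.mean(0).round(4),Q.min(0).round(4),Q.max(0).round(4))
c,s=np.cos(np.radians(8.3)),np.sin(np.radians(8.3))
g=np.array([.5356,-.060])-50*1e-3*np.array([c,s]);print(g);plan([g[0],g[1],.06],8.3,0)
E
```

```text
[-0.0404 -0.007   0.0057  0.0113]
[ 0.0042 -0.0006  0.0008] [-0.011  -0.0569 -0.007 ] [0.0123 0.0564 0.0124]
[ 0.48612371 -0.06721781]
slide [ -0.63  -0.23 -19.08] ang [-0.5  2.1  1.3]
```

```bash
python3 -m creep '[{"slide":[-0.6,-0.2,-3],"angular":[-0.5,2.1,1.3]},{"slide":[-0.6,-0.2,-7],"angular":[-0.5,2.1,1.3]},{"slide":[-0.6,-0.2,-11],"angular":[-0.5,2.1,1.3]},{"slide":[-0.6,-0.2,-15],"angular":[-0.5,2.1,1.3]},{"slide":[-0.6,-0.2,-18],"angular":[-0.5,2.1,1.3]},{"slide":[-0.6,-0.2,-20.5],"angular":[-0.5,2.1,1.3]},{"slide":[-0.6,-0.2,-22],"angular":[-0.5,2.1,1.3]},{"slide":[-0.6,-0.2,-22.8],"angular":[-0.5,2.1,1.3]},{"slide":[-0.6,-0.2,-22.8],"angular":[-0.5,2.1,1.3]}]'; python3 -c "
from h import *
plan([.4861,-.0672,.023],8.3,0)"
```

```text
time: 11.98
ee_pos: [0.4846, -0.0677, 0.023]
orientation: [-0.072, 0.997, -0.001, -0.001]
force: [0.9, 0.1, -0.1]
finger_gap: 0.0853
finger_force: 0.0
slide [ 0.15  0.05 -0.  ] ang [ 0.2 -0.1  0. ]
```

```bash
python3 -m creep '[{"slide":[0.1,0,0],"angular":[0,0,0]},{"slide":[0.1,0,0],"angular":[0,0,0]},{"slide":[0.1,0,0],"angular":[0,0,0]},{"slide":[0.1,0,0],"angular":[0,0,0]},{"slide":[0.1,0,0],"angular":[0,0,0]},{"slide":[0.1,0,0],"angular":[0,0,0]},{"slide":[0.1,0,0],"angular":[0,0,0]}]' 0 80
python3 -m creep '[{"slide":[0,0,1],"angular":[0,0,0]},{"slide":[0,0,2],"angular":[0,0,0]},{"slide":[0,0,4],"angular":[0,0,0]},{"slide":[0,0,6],"angular":[0,0,0]},{"slide":[0,0,8],"angular":[0,0,0]},{"slide":[0,0,8],"angular":[0,0,0]},{"slide":[0,0,8],"angular":[0,0,0]}]'
python3 - <<'E'
from h import *
# target: cassette foot 30 mm before the mouth; cassette origin = grasp + 115 mm
y=np.radians(7.4);ex=np.array([np.cos(y),np.sin(y)]);o=np.array([.5327,-.2315])
for d in (-.03,.03,.09):
    p=o+ex*(d-.115);print(d,p.round(4))
    plan([p[0],p[1],.0755],7.4,0)
save(grab("wrist"),"w3")
f=load("w3");W=cloud(f);h=cv2.cvtColor(f["color"],cv2.COLOR_BGR2HSV).astype(int)
v0,u0=157,280
m=(W[...,0]>.4)&(W[...,0]<.65)&(W[...,1]>-.125)&(W[...,1]<.0)&(W[...,2]>.06)&(W[...,2]<.13)
P=W[m];print(m.sum());T=f["W"]@np.linalg.inv(f["T_tool_cam"]);Q=(P-T[:3,3])@T[:3,:3]
q=Q[(Q[:,0]<-.03)&(abs(Q[:,1])<.035)]
print("tool-frame x range (neg=towards dark)",q[:,0].min(),q[:,1].min(),q[:,1].max());print("tilt fit z(x)",np.polyfit(q[:,0],q[:,2],1),"y mid near/far",[np.round([q[k][:,1].min(),q[k][:,1].max()],4) for k in (q[:,0]>-.06,q[:,0]<-.1)])
E
```

```text
time: 12.85
ee_pos: [0.4866, -0.0677, 0.0243]
orientation: [-0.072, 0.997, -0.002, -0.0]
force: [-2.6, -1.1, 11.1]
finger_gap: 0.0581
finger_force: 84.8
time: 13.72
ee_pos: [0.4855, -0.068, 0.1026]
orientation: [-0.072, 0.997, -0.002, -0.001]
force: [0.8, -0.6, -1.0]
finger_gap: 0.0579
finger_force: 85.8
-0.03 [ 0.3889 -0.2502]
slide [ -9.66 -18.22  -2.71] ang [ 0.2 -0.2 -0.9]
0.03 [ 0.4484 -0.2424]
slide [ -3.71 -17.44  -2.71] ang [ 0.2 -0.2 -0.9]
0.09 [ 0.5079 -0.2347]
slide [  2.24 -16.67  -2.71] ang [ 0.2 -0.2 -0.9]
18476
tool-frame x range (neg=towards dark) -0.050020397153008024 -0.030113761151250133 0.030107199986422837Traceback (most recent call last):
  File "<stdin>", line 13, in <module>
    return umr_minimum(a, axis, None, out, keepdims, initial, where)
ValueError: zero-size array to reduction operation minimum which has no identity
```

View pics/w3.png

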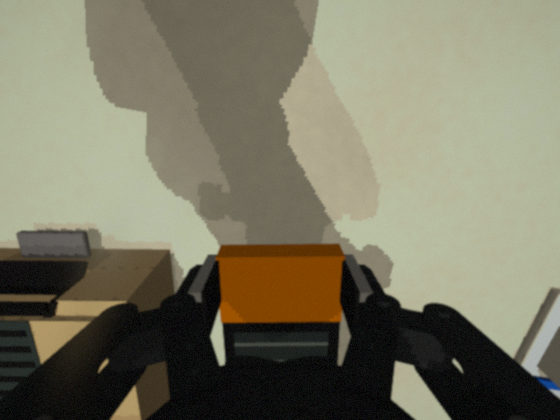

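The cassette is held. Its orange end fills (219-343, 245-322) between the pads and looks square to them, and the bin slot with its pedal shows at lower left (50,245). Next I fit the held pose in the tool frame.

```bash
python3 - <<'E'
from h import *
f=load("w3");f["W"]=f["T_tool_cam"];Q=cloud(f);h=cv2.cvtColor(f["color"],cv2.COLOR_BGR2HSV).astype(int)
m=(h[...,0]>5)&(h[...,0]<22)&(h[...,1]>200)&(abs(Q[...,1])<.027)&(Q[...,2]<.06)&(Q[...,2]>-.02)&(np.mgrid[:420,:560][0]<345)
for v in range(242,345,8):
    q=Q[v][np.arange(560)[(np.arange(560)>228)&(np.arange(560)<334)]];print(v,np.nanmedian(q,0).round(4),np.nanstd(q[:,2]).round(4))
E
```

```text
242 [-0.0199 -0.      0.1024] 0.0006
250 [0.0133 0.     0.0166] 0.0006
258 [ 0.0123 -0.0002  0.0099] 0.0005
266 [ 0.0081 -0.0002  0.0099] 0.0005
274 [ 0.0039 -0.0002  0.01  ] 0.0005
282 [-0.0004 -0.0005  0.0099] 0.0005
290 [-0.0048 -0.0002  0.01  ] 0.0006
298 [-0.0092 -0.0005  0.0098] 0.0006
306 [-0.0137 -0.0002  0.0098] 0.0005
314 [-0.0183 -0.0002  0.0098] 0.0006
322 [-0.0234 -0.0002  0.0103] 0.0005
330 [-0.0282 -0.0002  0.0103] 0.0005
338 [-0.0328 -0.0002  0.0099] 0.0005
```

```bash
python3 -m creep '[{"slide":[-1,0,3],"angular":[0.2,-0.2,-0.9]},{"slide":[-2,-1.5,6],"angular":[0.2,-0.2,-0.9]},{"slide":[-3.5,-5,6],"angular":[0.2,-0.2,-0.9]},{"slide":[-5,-8.5,6],"angular":[0.2,-0.2,-0.9]},{"slide":[-7,-12,6],"angular":[0.2,-0.2,-0.9]},{"slide":[-8.5,-15.5,6],"angular":[0.2,-0.2,-0.9]},{"slide":[-9.8,-18.2,5],"angular":[0.2,-0.2,-0.9]},{"slide":[-9.8,-18.2,2],"angular":[0.2,-0.2,-0.9]},{"slide":[-9.8,-18.2,-1],"angular":[0.2,-0.2,-0.9]},{"slide":[-9.8,-18.2,-2.6],"angular":[0.2,-0.2,-0.9]},{"slide":[-9.8,-18.2,-2.6],"angular":[0.2,-0.2,-0.9]},{"slide":[-9.8,-18.2,-2.6],"angular":[0.2,-0.2,-0.9]}]'
python3 - <<'E'
from h import *
plan([.3874,-.2504,.076],7.4,0)
save(grab("wrist"),"w4");save(grab("side"),"side4");save(grab("top"),"top4");print(ctrl.get_state()["joints"].round(2))
w=load("w4");f=load("side4");o=np.zeros((600,800,3),np.uint8);o[:315,:420]=cv2.resize(w["color"],(420,315));o[:360,430:800]=cv2.resize(f['color'][210:330,240:363],(370,360));t=load("top4");o[365:600,430:730]=cv2.resize(t["color"][130:250,280:433],(300,235))
cv2.imwrite("pics/o4.png",o)
for nm in ("w4","side4","top4"):
    W=cloud(load(nm)); m=(W[...,2]>.068)&(W[...,2]<.086)&(W[...,0]>.505)&(W[...,0]<.6)&(W[...,1]<-.1)&(W[...,1]>-.36)
    m=cv2.morphologyEx(m.astype(np.uint8),cv2.MORPH_OPEN,np.ones((3,3)))
    n,l,st,c=cv2.connectedComponentsWithStats(m)
    if n<2: continue
    i=1+np.argmax(st[1:,4]);P=W[l==i]
    r=cv2.minAreaRect(P[:,:2].astype(np.float32)*1000);print(nm,st[i],r,np.round(cv2.boxPoints(r)).tolist())
E
```

```text
time: 15.28
ee_pos: [0.3885, -0.2497, 0.0776]
orientation: [-0.065, 0.998, 0.0, 0.001]
force: [-0.1, 0.2, 0.3]
finger_gap: 0.0576
finger_force: 85.8
slide [-0.11 -0.07 -0.16] ang [-0.   0.1  0. ]
[ 1.27  0.64 -1.04  2.14  0.79  0.81  1.42]
side4 [ 297  264   35   50 1172] ((563.180908203125, -227.2294464111328), (74.7735366821289, 171.3551788330078), 0.868076741695404) [[525.0, -142.0], [527.0, -313.0], [602.0, -312.0], [599.0, -141.0]]
top4 [329 196  50  23 922] ((565.038330078125, -226.01170349121094), (74.13546752929688, 162.2878875732422), 1.725163221359253) [[526.0, -146.0], [530.0, -308.0], [605.0, -306.0], [600.0, -144.0]]
```

View pics/o4.png

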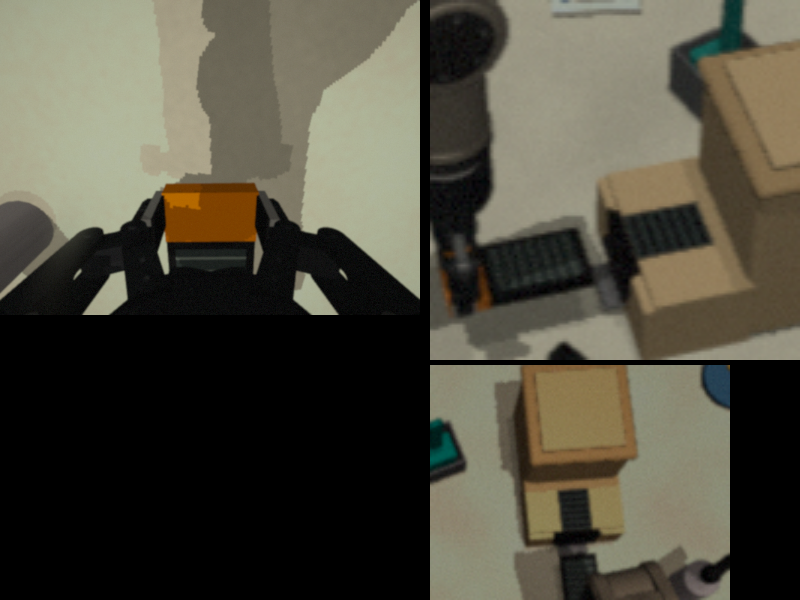

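The cassette is level and in line with the slot, its dark end about 30 mm before the mouth: (585,270) in the side crop against the mouth at (620,245). Next I slide it in.

```bash
python3 -m creep '[{"slide":[-0.1,-0.1,-0.15],"angular":[0,0,0]},{"slide":[0.5,0,-0.15],"angular":[0,0,0]},{"slide":[1,0.05,-0.15],"angular":[0,0,0]},{"slide":[1.5,0.1,-0.15],"angular":[0,0,0]},{"slide":[2,0.2,-0.15],"angular":[0,0,0]},{"slide":[2.5,0.25,-0.15],"angular":[0,0,0]},{"slide":[3,0.3,-0.15],"angular":[0,0,0]},{"slide":[3.5,0.4,-0.15],"angular":[0,0,0]},{"slide":[4,0.5,-0.15],"angular":[0,0,0]},{"slide":[4.5,0.55,-0.15],"angular":[0,0,0]},{"slide":[4.9,0.6,-0.15],"angular":[0,0,0]},{"slide":[4.9,0.6,-0.15],"angular":[0,0,0]}]'; python3 -c "
from h import *
plan([.4369,-.2439,.0755],7.4,0);s=ctrl.get_state();print(s['ft_torque'].round(2))"
```

```text
time: 16.92
ee_pos: [0.4372, -0.2436, 0.0755]
orientation: [-0.064, 0.998, 0.0, 0.001]
force: [-1.3, 0.7, -0.6]
finger_gap: 0.0576
finger_force: 85.8
slide [-0.03 -0.03  0.  ] ang [-0.   0.1  0. ]
[ 0.    0.01 -0.01]
```

```bash
python3 -m creep '[{"slide":[0.7,0.1,0],"angular":[0,0,0]},{"slide":[1.4,0.2,0],"angular":[0,0,0]},{"slide":[2.1,0.25,0],"angular":[0,0,0]},{"slide":[2.8,0.35,0],"angular":[0,0,0]},{"slide":[3.5,0.45,0],"angular":[0,0,0]},{"slide":[4.2,0.55,0],"angular":[0,0,0]},{"slide":[4.9,0.65,0],"angular":[0,0,0]},{"slide":[5.5,0.7,0],"angular":[0,0,0]},{"slide":[6,0.8,0],"angular":[0,0,0]},{"slide":[6.4,0.8,0],"angular":[0,0,0]},{"slide":[6.4,0.8,0],"angular":[0,0,0]}]'; python3 -c "
from h import *
plan([.5064,-.2349,.0755],7.4,0);s=ctrl.get_state();print(s['ft_torque'].round(2))"
```

```text
time: 18.3
ee_pos: [0.5011, -0.2357, 0.0755]
orientation: [-0.064, 0.998, 0.0, 0.001]
force: [0.4, 0.4, -0.2]
finger_gap: 0.0578
finger_force: 85.8
slide [0.53 0.08 0.  ] ang [-0.   0.1  0. ]
[ 0.01 -0.   -0.  ]
```

Nothing has touched so far. Next I creep to the end stop.

```bash
python3 -m creep '[{"slide":[0.2,0.02,0],"angular":[0,0,0]},{"slide":[0.4,0.05,0],"angular":[0,0,0]},{"slide":[0.5,0.07,0],"angular":[0,0,0]},{"slide":[0.6,0.08,0],"angular":[0,0,0]},{"slide":[0.6,0.08,0],"angular":[0,0,0]}]'; python3 -m creep '[{"slide":[0.1,0.01,0],"angular":[0,0,0]},{"slide":[0.2,0.02,0],"angular":[0,0,0]},{"slide":[0.2,0.02,0],"angular":[0,0,0]}]'
```

```text
time: 18.92
ee_pos: [0.5069, -0.2349, 0.0755]
orientation: [-0.064, 0.998, 0.0, 0.001]
force: [0.3, 0.0, -0.7]
finger_gap: 0.0577
finger_force: 85.8
time: 19.3
ee_pos: [0.5074, -0.2348, 0.0749]
orientation: [-0.064, 0.998, 0.0, -0.001]
force: [-4.7, 0.0, 0.3]
finger_gap: 0.058
finger_force: 86.0
```

```bash
python3 -m creep '[{"slide":[0.1,0.01,0],"angular":[0,0,0]},{"slide":[0.15,0.02,0],"angular":[0,0,0]},{"slide":[0.15,0.02,0],"angular":[0,0,0]}]'; python3 -m creep '[{"slide":[-0.2,-0.02,-0.1],"angular":[0,0,0]},{"slide":[-0.2,-0.02,-0.1],"angular":[0,0,0]}]'; python3 -m creep '[{"slide":[0,0,0],"angular":[0,0,0]},{"slide":[0,0,0],"angular":[0,0,0]},{"slide":[0,0,0],"angular":[0,0,0]},{"slide":[0,0,0],"angular":[0,0,0]},{"slide":[0,0,0],"angular":[0,0,0]},{"slide":[0,0,0],"angular":[0,0,0]}]' 1
python3 -m creep '[{"slide":[0,0,1.5],"angular":[0,0,0]},{"slide":[0,0,4],"angular":[0,0,0]},{"slide":[-1,0,7],"angular":[0,0,0]},{"slide":[-3,0,10],"angular":[0,0,0]},{"slide":[-5,0,13],"angular":[0,0,0]},{"slide":[-5,0,16],"angular":[0,0,0]},{"slide":[-5,0,16],"angular":[0,0,0]},{"slide":[-5,0,16],"angular":[0,0,0]}]'
python3 - <<'E'
from h import *
save(grab("wrist"),"w5");save(grab("side"),"side5")
w=load("w5");f=load("side5");o=np.zeros((420,800,3),np.uint8);o[:315,:420]=cv2.resize(w["color"],(420,315));o[:360,430:800]=cv2.resize(f['color'][210:330,240:363],(370,360))
cv2.imwrite("pics/o5.png",o)
W=cloud(w);h=cv2.cvtColor(w["color"],cv2.COLOR_BGR2HSV).astype(int)
m=(h[...,0]>5)&(h[...,0]<22)&(h[...,1]>200)&(W[...,2]>.045)&(W[...,2]<.075)&(W[...,0]>.45)&(W[...,0]<.56)&(abs(W[...,1]+.237)<.05)
P=W[m];T=P[P[:,2]>np.median(P[:,2])-.004];r=cv2.minAreaRect(T[:,:2].astype(np.float32)*1000);print(m.sum(),r,np.median(T[:,2]))
y=np.radians(7.4);ex=np.array([np.cos(y),np.sin(y)]);q=(T[:,:2]-np.array([.5327,-.2315]));print("bin x range",np.percentile(q@ex,[1,99]).round(4),"y",np.percentile(q@[-ex[1],ex[0]],[1,99]).round(4))
E
```

```text
time: 19.68
ee_pos: [0.5074, -0.2348, 0.0744]
orientation: [-0.064, 0.998, 0.0, -0.002]
force: [-8.5, 0.6, 0.9]
finger_gap: 0.0578
finger_force: 86.1
time: 19.92
ee_pos: [0.5073, -0.2349, 0.0742]
orientation: [-0.064, 0.998, 0.0, -0.0]
force: [-5.0, 0.1, 1.4]
finger_gap: 0.0576
finger_force: 86.1
time: 20.68
ee_pos: [0.5084, -0.2347, 0.0744]
orientation: [-0.064, 0.998, 0.0, 0.001]
force: [0.4, -0.1, -1.0]
finger_gap: 0.0857
finger_force: 0.0
time: 21.68
ee_pos: [0.4581, -0.2347, 0.2345]
orientation: [-0.064, 0.998, -0.0, 0.0]
force: [-0.2, -0.1, -0.2]
finger_gap: 0.0856
finger_force: 0.0
2111 ((514.5542602539062, -232.24935913085938), (74.076904296875, 49.1180534362793), 89.78457641601562) 0.06437773580429318
bin x range [-0.0393 -0.0014] y [-0.0297  0.0287]
```

View pics/o5.png

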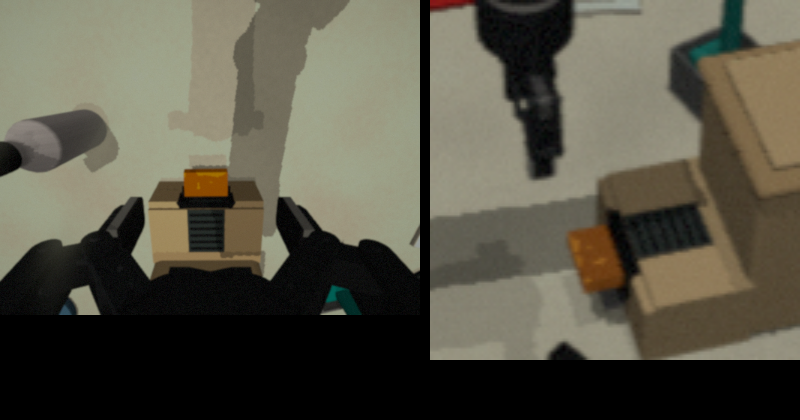

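Only the orange end sticks out, 39 to 40 mm and centred, at (206,183) in the wrist view. The arm is clear and the bystanders are standing, so I hand in.

```bash
python3 -c "
from cell import ctrl
print(ctrl.sign_off())"
```

```text
the job is handed in; nothing more can be done
None
```

The cassette is fully home in the bin's slot, dark end first, with only about 39 mm of its orange end sticking out; I saw the bystanders still standing and handed the job in at about 22 s, but no verdict came back.

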